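# Close the round lacquer boxes with their own lids

## Task

The three round lacquer boxes are dry: close each one with the round lid of its own size, sitting level and fully home on the rim. Set the lids down, do not drop them, and keep the boxes standing where they are. The square box is still tacky, so leave it and its square lid alone, and leave the tin and the brush where they lie.

Things in the scene. Friction and masses are not known exactly. Their poses are not given: they have to be found in the camera images.
- small_box: The small round box: an open, round black lacquered box, red inside, outside diameter 62 mm, height 35 mm, wall 4 mm (mouth 54 mm across), standing upright and loose on the table. Origin: centre of its underside; z up. Round, so yaw is meaningless.
- small_lid: The small round lid, loose, knob up: black disc 62 mm across, white eggshell inlay, upright wooden knob 20 mm across in the middle. Tapered plug beneath (48 mm across at top, 38 at bottom). Origin: centre of plug underside, on the table; z up: plug 0-8, disc 8-14, knob 14-40 mm. Seated on the small box (disc on rim, 3 mm side play), its origin is 27 mm above the box origin.
- medium_box: The medium round box: an open, round black lacquered box, red inside, outside diameter 86 mm, height 42 mm, wall 4 mm (mouth 78 mm across), standing upright and loose on the table. Origin: centre of its underside; z up. Round, so yaw is meaningless.
- medium_lid: The medium round lid, loose, knob up: black disc 86 mm across, white eggshell inlay, upright wooden knob 20 mm across in the middle. Tapered plug beneath (72 mm across at top, 62 at bottom). Origin: centre of plug underside, on the table; z up: plug 0-8, disc 8-14, knob 14-40 mm. Seated on the medium box (disc on rim, 3 mm side play), its origin is 34 mm above the box origin.
- large_box: The large round box: an open, round black lacquered box, red inside, outside diameter 110 mm, height 50 mm, wall 4 mm (mouth 102 mm across), standing upright and loose on the table. Origin: centre of its underside; z up. Round, so yaw is meaningless.
- large_lid: The large round lid, loose, knob up: black disc 110 mm across, white eggshell inlay, upright wooden knob 20 mm across in the middle. Tapered plug beneath (96 mm across at top, 86 at bottom). Origin: centre of plug underside, on the table; z up: plug 0-8, disc 8-14, knob 14-40 mm. Seated on the large box (disc on rim, 3 mm side play), its origin is 42 mm above the box origin.
- square_box: The square box: open black lacquered box, red inside, 78 x 78 mm, 40 mm high, loose. To be left where it is. Origin: centre of its underside, x and y along its sides.
- square_lid: The square lid: black 78 x 78 mm plate 6 mm thick, eggshell inlay, 8 mm plug beneath and a wooden knob like the round lids' (top 40 mm above the table), lying loose on the table, knob up. To be left where it is. Origin: centre of the plug's underside.
- tin: A closed upright lacquer tin, 62 mm across, 70 mm high, loose, a bystander. Origin: centre of its underside.
- brush: A flat lacquer brush lying on the table beyond the boxes and lids, about 165 mm long, 40 mm wide, 12 mm high, loose, a bystander. Its length is along its x; origin on the underside near the middle.
There are look-alikes about, which are no part of the job. Leave any green look-alike of the large_box alone.

How it is judged:
At the end, for the whole second after the job is handed in: Each round lid at rest on the round box of its size: within 8 mm of centre, 3 mm of seated height, level to 4 degrees; round boxes upright, within 30 mm of their starts; square box, square lid, tin and brush within 12 mm of theirs (horizontal distance between small_lid and small_box below 0.008 m and z of small_lid in the frame of small_box between 0.024 and 0.03 m and angle between each of small_lid, small_box, medium_lid, medium_box, large_lid, large_box's own z axis and vertical below 0.07 rad and height (world z) of each of small_box, medium_box, large_box below 0.005 m and linear speed of each of small_lid, small_box, medium_lid, medium_box, large_lid, large_box below 0.02 m/s and distance of each of small_box, medium_box, large_box from where it was at the start of the episode below 0.03 m and horizontal distance between medium_lid and medium_box below 0.008 m and z of medium_lid in the frame of medium_box between 0.031 and 0.037 m and horizontal distance between large_lid and large_box below 0.008 m and z of large_lid in the frame of large_box between 0.039 and 0.045 m and distance of each of square_box, square_lid, tin, brush from where it was at the start of the episode below 0.012 m); the robot touches nothing.
It fails at once if a round box is pushed more than 30 mm from its place (distance of any of small_box, medium_box, large_box from where it was at the start of the episode above 0.03 m).
It fails at once if a round lid is dropped (falls free at over 0.6 m/s, about 2 cm of fall) ((linear speed of small_lid above 0.6 m/s and contact force between the fingers and small_lid below 0.05 N) or (linear speed of medium_lid above 0.6 m/s and contact force between the fingers and medium_lid below 0.05 N) or (linear speed of large_lid above 0.6 m/s and contact force between the fingers and large_lid below 0.05 N)).
It fails at once if the square box, square lid, tin or brush is moved more than 12 mm (distance of any of square_box, square_lid, tin, brush from where it was at the start of the episode above 0.012 m).
It also fails if it takes over 86 s, if anything falls off the work surface, if the arm or the gripper's body presses on something with over 40 N, if the wrist force passes 120 N, or if a joint passes its speed limit or range.

## Robot

A 7-joint arm with a two-finger parallel gripper is mounted at the origin on the work surface. World frame = base frame: x ahead of the robot, y to its left, z up, the work surface at z = 0. Lengths are in m, angles in rad, forces in N, time in s.
With the tool pointing down it reaches from about 0.4 to 0.925 m from the base axis. Payload 5.6 kg.
Tool frame: the origin (TCP) lies midway between the tips of the shut fingers; the grasp point (between the pads) lies manip.grip_point_offset behind it (manip.grip_point_offset is the distance from the TCP to the grasp point, in m); z points along the fingers, y is the direction in which the jaws open and shut (so a half turn about z gives the same grasp; the last joint's range is limited). The gripper opens to 85 mm and grips with 20 to 120 N. Pads are 22 mm wide; open, the fingers measure 114 mm over their backs; the gripper's body (76 mm by 85 mm) begins 54 mm behind the grasp point. The pads swing forward as they close: fully open they stand 13 mm farther back than shut.
Start: joints at [-1.174, 0.468, -0.012, 1.603, 0.006, 1.071, -0.056], TCP at [0.277, 0.588, 0.231] pointing down, gripper open.
Joint ranges: [-2.53, 2.53], [-0.31, 2.02], [-1.57, 1.55], [0.28, 2.44], [-1.29, 4.43], [0.15, 1.84], [-2.92, 2.92]. Speed limits (rad/s): [2.57, 2.57, 3.14, 3.14, 3.14, 3.14, 3.14].

## Interface

Orientations are given as a rotation vector (axis times angle).
In Python, from workcell import manip gives the robot as it stands.
- The arm moves only by the shell command python3 -m crank 'ROWS' [FORCE]. ROWS is JSON, a list that holds one entry, the list of rows, each a list of 5 numbers: the finger opening in cm, from 0 to 8.54, then the shift along the world's x, y, z in cm, then the turn about the world's z in rad. A call has 1 to 20 rows; each row shifts and turns the pose as measured when the row begins; what a row does not reach is not made up. A row lasts 1/10 s, in which the tool goes at most 50 mm and 8.59 degrees, less where a joint would pass 70% of its speed; a pose out of reach is approached as far as the arm can. A call is refused whole if a number of a shift passes 5 or a number of a turn 0.15, either way. A call with a gripper value outside its range is refused whole. The fingers move at their own pace and stop on an object; FORCE is the grip in N (left out, the last holds). Time passes only in rows, so rows that do not move let the fingers close. It gives the time, the measured TCP pose, the force and the opening at its end, in the units of the state.
- manip.read_state(): the state, without advancing time (a new reading comes with each control period).
- manip.camera(name): name is "scene" or "top" or "wrist"; returns a dict with "image" (480x640x3 uint8, blue, green, red), "fx", "fy", "cx", "cy" (pixels), "extrinsics" (4x4, takes a point from world to camera coordinates). Camera axes: x right, y down, z forward; pixel columns grow to the right and rows downward; lengths in m; the calibration is good to about 2 mm. The wrist camera is an equidistant fisheye: a pixel r from the principal point sees the ray r / f radians off the axis. A picture is of the moment at which its call begins. There is no depth.
- manip.sign_off(): hands the job in, once; it reports no verdict.
The state is a dict: "clock": time; "qpos": joint angles; "joint_velocities": joint speeds; "joint_efforts": joint torques, N m; "tcp_pos": TCP position; "ee_rot": TCP orientation; "force": force on the tool from outside, world axes, zero at the start; "moment": the same for the moment, N m; "gripper_width": finger opening in m.
Only numpy, scipy, OpenCV 4.12 (cv2) and the standard library are available. Lean on these libraries where they do the work, as an engineer would, in place of code of your own. Each camera call takes 0.05 s, during which the arm holds its last target.

## Working session

There is one attempt and no reset: what is moved stays moved. The work goes in short steps, Python scripts to look and compute and a shell command to move; the robot and the scene stay as the last step left them, time stands still between calls to the robot, and variables do not carry over. Pictures are saved under pics/ and viewed, and the job is handed in when it is done.

```bash
ls; mkdir -p pics
python3 - <<'E'
from workcell import manip
import cv2
s=manip.read_state()
print(s, manip.grip_point_offset)
for n in ["scene","top","wrist"]:
    c=manip.camera(n); cv2.imwrite(f"pics/{n}0.png",c["image"])
    print(n,c["fx"],c["fy"],c["cx"],c["cy"],c["extrinsics"])
E
```

```text
pics
{'clock': 0.0, 'qpos': array([-1.17401376,  0.46837473, -0.01159147,  1.60364627,  0.00599562,
        1.07142143, -0.05627554]), 'joint_velocities': array([-3.52724120e-04, -4.76602734e-04,  8.99932091e-05, -5.92614868e-06,
        1.01406901e-03,  2.60257010e-04,  3.19627762e-03]), 'joint_efforts': array([ 8.43631597e-06, -5.32398176e+01,  2.14132114e-02, -2.51304084e+01,
        1.14438185e-02,  7.69586710e-03, -1.66732855e-05]), 'tcp_pos': array([0.27655568, 0.5875955 , 0.23033055]), 'ee_rot': array([-6.85275117e-01, -3.06566380e+00,  2.81952594e-03]), 'force': array([-0.51050853,  0.44244435, -0.14286092]), 'moment': array([ 0.01436707, -0.01660123,  0.04331085]), 'gripper_width': 0.085367157159894} 0.0187
scene 495.6250669851736 495.6250669851736 318.5321165020074 235.5453377683164 [[ 0.85746348  0.5145182   0.0052342  -0.4617571 ]
 [ 0.32873677 -0.53996952 -0.77483227 -0.13294901]
 [-0.395839    0.66611106 -0.6321452   1.29562376]
 [ 0.          0.          0.          1.        ]]
top 441.13711847843456 441.13711847843456 320.0597362450594 240.11526073331035 [[-0.00409654 -0.99994365  0.00979318 -0.0027033 ]
 [-0.98030388  0.00208197 -0.1974841   0.51847338]
 [ 0.19745258 -0.01040929 -0.98025717  1.10627176]
 [ 0.          0.          0.          1.        ]]
wrist 371.64829954431775 371.64829954431775 325.6529069460836 239.37915296468995 [[ 4.25261973e-01  9.05069981e-01 -7.64628849e-04 -6.48541201e-01]
 [ 8.69540417e-01 -4.08333146e-01  2.77783197e-01 -3.66043108e-02]
 [ 2.51101009e-01 -1.18795506e-01 -9.60643488e-01  3.78151906e-01]
 [ 0.00000000e+00  0.00000000e+00  0.00000000e+00  1.00000000e+00]]
```

View pics/top0.png

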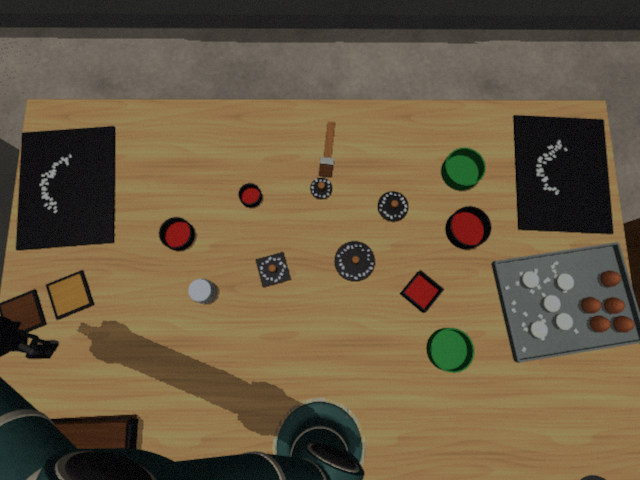

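View pics/scene0.png

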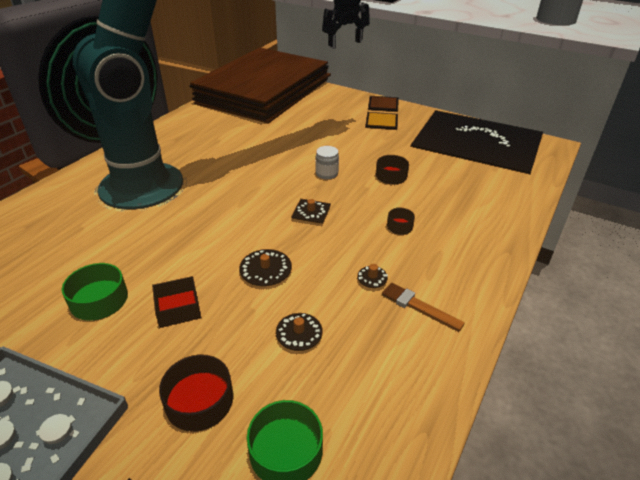

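View pics/wrist0.png

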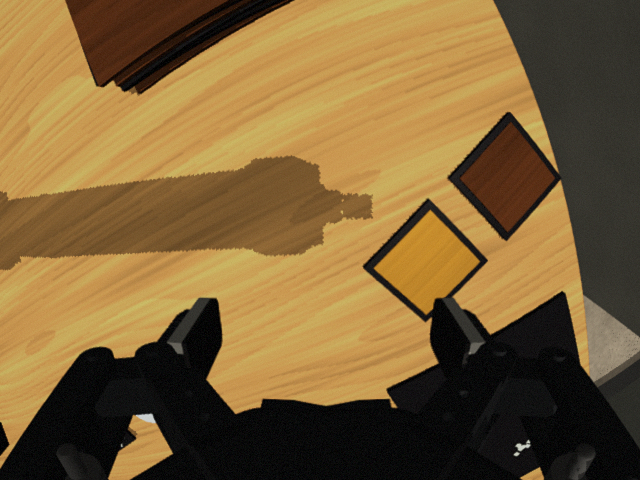

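The top view shows these features, in pixels:
- Red round boxes: small (251,195), medium (178,234), large (468,228).
- Round lids: small (321,188), touching or nearly touching the brush bristles at (326,170), medium (393,206), large (355,261).
- Square lid (273,269), square box (422,291) and tin (203,291).
- Green look-alikes (463,169) and (450,350).

Next I'll fit silhouette models in both cameras.

```bash
cat > h.py <<'E'
import numpy as np, cv2
from scipy.optimize import minimize
from workcell import manip
def proj(c,P):
    E=c["extrinsics"]; Q=np.asarray(P)@E[:3,:3].T+E[:3,3]
    return np.c_[c["fx"]*Q[:,0]/Q[:,2]+c["cx"], c["fy"]*Q[:,1]/Q[:,2]+c["cy"]]
def unproj(c,u,v,z):
    E=c["extrinsics"];R=E[:3,:3];o=-R.T@E[:3,3]
    d=R.T@np.array([(u-c["cx"])/c["fx"],(v-c["cy"])/c["fy"],1]); return o+d*(z-o[2])/d[2]
t=np.linspace(0,2*np.pi,60,endpoint=False)
def ring(x,y,z,r): return np.c_[x+r*np.cos(t),y+r*np.sin(t),np.full(60,z)]
def wood(img):  # wood table mask by colour
    b,g,r=[img[...,i].astype(float) for i in range(3)]
    return (r>g*1.12)&(g>b*1.2)&(g>60)&(r>90)
def fit(c,x,y,r,z0,z1):
    """cylinder silhouette vs non-wood mask; maximise IoU"""
    S=4; img=c["image"]
    p0=proj(c,[[x,y,(z0+z1)/2]])[0]; w=int(1.6*c["fx"]*r/ (c["extrinsics"][2,:3]@[x,y,0]+c["extrinsics"][2,3]))+4
    u0,v0=int(p0[0])-w,int(p0[1])-w
    m=(~wood(img))[v0:v0+2*w,u0:u0+2*w].astype(np.uint8)
    M=cv2.resize(m*255,None,fx=S,fy=S,interpolation=cv2.INTER_LINEAR)>127
    def cost(q):
        h=proj(c,np.r_[ring(q[0],q[1],z0,r),ring(q[0],q[1],z1,r)])
        h=((h-[u0,v0]+.5)*S-.5)
        k=np.zeros(M.shape,np.uint8)
        cv2.fillConvexPoly(k,np.round(cv2.convexHull(h.astype(np.float32))*16).astype(np.int32),255,shift=4)
        k=k>0
        return 1-(k&M).sum()/((k|M).sum())
    best=None
    for dx in (-.006,0,.006):
        for dy in (-.006,0,.006):
            o=minimize(cost,[x+dx,y+dy],method="Nelder-Mead",options=dict(initial_simplex=np.array([[x+dx,y+dy],[x+dx+.005,y+dy],[x+dx,y+dy+.005]]),xatol=1e-4))
            if best is None or o.fun<best.fun: best=o
    return best.x,1-best.fun
E
python3 - <<'E'
from h import *
top=manip.camera("top"); sc=manip.camera("scene")
obs={"small_box":(251,195,.031,0,.035),"medium_box":(178,234,.043,0,.042),"large_box":(468,228,.055,0,.05),
"small_lid":(321,188,.031,.008,.014),"medium_lid":(393,206,.043,.008,.014),"large_lid":(355,261,.055,.008,.014),"tin":(203,291,.031,0,.07)}
for n,(u,v,r,z0,z1) in obs.items():
    p=unproj(top,u,v,z1)
    a=fit(top,p[0],p[1],r,z0,z1); b=fit(sc,p[0],p[1],r,z0,z1)
    print(n,p.round(4),"top",a[0].round(4),round(a[1],3),"scene",b[0].round(4),round(b[1],3),"R",np.hypot(*a[0]).round(3), "d(mm)",((b[0]-a[0])*1000).round(1))
for n,u,v,z in [("sqlid",273,269,.014),("sqbox",422,291,.04),("brushtip",326,178,.006),("brushend",331,123,.006)]: print(n,unproj(top,u,v,z).round(3))
x=np.hstack([cv2.resize(top["image"][150:220,280:400],None,fx=5,fy=5,interpolation=cv2.INTER_CUBIC)]);cv2.imwrite("pics/c1.png",x)
cv2.imwrite("pics/c2.png",cv2.resize(sc["image"][190:370,230:480],None,fx=3,fy=3,interpolation=cv2.INTER_CUBIC))
E
```

```text
small_box [0.6472 0.1825 0.035 ] top [0.6515 0.1871] 0.9 scene [0.6462 0.1881] 0.887 R 0.678 d(mm) [-5.2  1. ]
medium_box [0.5377 0.3715 0.042 ] top [0.5426 0.38  ] 0.946 scene [0.5366 0.3821] 0.866 R 0.662 d(mm) [-5.9  2.1]
large_box [ 0.5508 -0.3969  0.05  ] top [ 0.5569 -0.4041] 0.948 scene [ 0.554  -0.4046] 0.919 R 0.688 d(mm) [-2.9 -0.4]
small_lid [ 0.6738 -0.0079  0.014 ] top [ 0.6749 -0.0075] 0.647 scene [ 0.6714 -0.0084] 0.588 R 0.675 d(mm) [-3.5 -0.9]
medium_lid [ 0.6217 -0.2064  0.014 ] top [ 0.6224 -0.2056] 0.884 scene [ 0.6202 -0.2068] 0.887 R 0.656 d(mm) [-2.2 -1.2]
large_lid [ 0.4686 -0.0984  0.014 ] top [ 0.4698 -0.0967] 0.936 scene [ 0.4665 -0.0987] 0.907 R 0.48 d(mm) [-3.4 -2.1]
tin [0.3847 0.2911 0.07  ] top [0.3878 0.2993] 0.942 scene [0.381  0.3041] 0.847 R 0.49 d(mm) [-6.9  4.8]
sqlid [0.448 0.121 0.014]
sqbox [ 0.385 -0.269  0.04 ]
brushtip [ 0.706 -0.022  0.006]
brushend [ 0.872 -0.038  0.006]
```

View pics/c1.png

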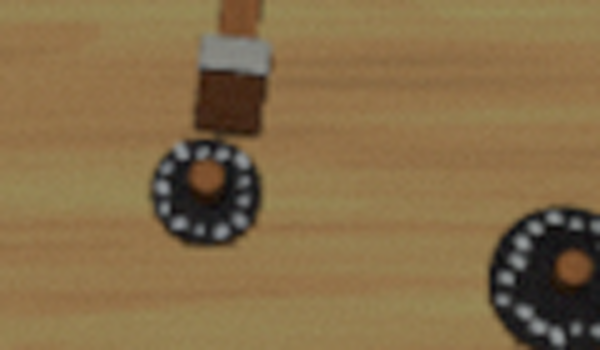

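View pics/c2.png

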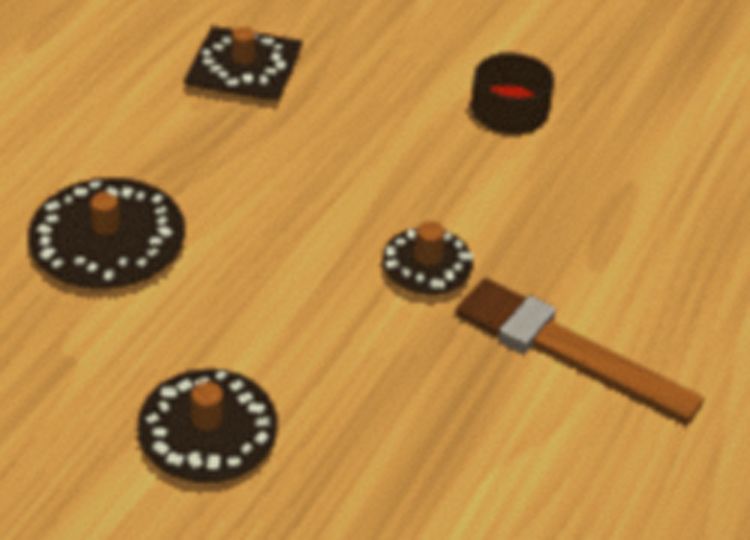

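```bash
cat >> h.py <<'E'
def objmask(img):
    b,g,r=[cv2.GaussianBlur(img,(3,3),0)[...,i].astype(float) for i in range(3)]
    dark=(r<95)
    red=(r>80)&(g<0.35*r)
    white=(b>0.72*r)&(r>80)
    return dark|red|white
def fit2(c,x,y,r,z0,z1,S=4):
    p0=proj(c,[[x,y,(z0+z1)/2]])[0]; w=int(1.7*c["fx"]*r/(c["extrinsics"][2,:3]@[x,y,0]+c["extrinsics"][2,3]))+4
    u0,v0=int(p0[0])-w,int(p0[1])-w
    crop=cv2.resize(c["image"][v0:v0+2*w,u0:u0+2*w],None,fx=S,fy=S,interpolation=cv2.INTER_LINEAR)
    m=objmask(crop).astype(np.uint8)
    n,l,st,ce=cv2.connectedComponentsWithStats(m)
    k=np.argmin([np.hypot(*(ce[i]-w*S))-(0 if st[i,4]>300 else -1e3) for i in range(1,n)])+1
    cs,_=cv2.findContours((l==k).astype(np.uint8),cv2.RETR_EXTERNAL,cv2.CHAIN_APPROX_NONE)
    M=np.zeros(m.shape,np.uint8); cv2.drawContours(M,[max(cs,key=cv2.contourArea)],-1,255,-1); M=M>0
    def K(q):
        h=proj(c,np.r_[ring(q[0],q[1],z0,r),ring(q[0],q[1],z1,r)]); h=((h-[u0,v0]+.5)*S-.5)
        k=np.zeros(M.shape,np.uint8); cv2.fillConvexPoly(k,np.round(cv2.convexHull(h.astype(np.float32))*16).astype(np.int32),255,shift=4); return k>0
    cost=lambda q:1-(K(q)&M).sum()/((K(q)|M).sum())
    best=None
    for dx in (-.005,0,.005):
        for dy in (-.005,0,.005):
            a=np.array([x+dx,y+dy]);o=minimize(cost,a,method="Nelder-Mead",options=dict(initial_simplex=np.array([a,a+[.005,0],a+[0,.005]]),xatol=1e-4))
            if best is None or o.fun<best.fun: best=o
    vis=crop.copy()
    for mm,col in ((M,(255,255,0)),(K(best.x),(0,255,0))):
        cc,_=cv2.findContours(mm.astype(np.uint8),cv2.RETR_EXTERNAL,cv2.CHAIN_APPROX_NONE); cv2.drawContours(vis,cc,-1,col,1)
    return best.x,1-best.fun,cv2.resize(vis,(190,190))
E
cat > meas.py <<'E'
from h import *
import sys
top=manip.camera("top"); sc=manip.camera("scene")
obs={"small_box":(.648,.187,.031,0,.035),"medium_box":(.540,.381,.043,0,.042),"large_box":(.556,-.404,.055,0,.05),
"small_lid":(.674,-.008,.031,.008,.014),"medium_lid":(.622,-.206,.043,.008,.014),"large_lid":(.469,-.097,.055,.008,.014)}
R=[];R2=[]
for n,(x,y,r,z0,z1) in obs.items():
    a=fit2(top,x,y,r,z0,z1); b=fit2(sc,x,y,r,z0,z1); R.append(a[2]);R2.append(b[2])
    print(n,"top",a[0].round(4),round(a[1],3),"scene",b[0].round(4),round(b[1],3),"d(mm)",((b[0]-a[0])*1000).round(1))
cv2.imwrite(sys.argv[1],np.vstack([np.hstack(R[:3]),np.hstack(R[3:])]))
cv2.imwrite(sys.argv[1].replace(".png","s.png"),np.vstack([np.hstack(R2[:3]),np.hstack(R2[3:])]))
E
python3 meas.py pics/m1.png
```

```text
small_box top [0.6518 0.187 ] 0.971 scene [0.6466 0.1888] 0.89 d(mm) [-5.2  1.8]
medium_box top [0.5426 0.3803] 0.985 scene [0.5367 0.3821] 0.916 d(mm) [-5.9  1.8]
large_box top [ 0.5568 -0.4035] 0.975 scene [ 0.554  -0.4046] 0.958 d(mm) [-2.9 -1.1]
small_lid top [ 0.6748 -0.0075] 0.702 scene [ 0.6717 -0.0081] 0.819 d(mm) [-3.1 -0.6]
medium_lid top [ 0.6226 -0.2056] 0.976 scene [ 0.6204 -0.2063] 0.935 d(mm) [-2.2 -0.7]
large_lid top [ 0.4699 -0.0968] 0.981 scene [ 0.4663 -0.0984] 0.939 d(mm) [-3.6 -1.6]
```

View pics/m1.png

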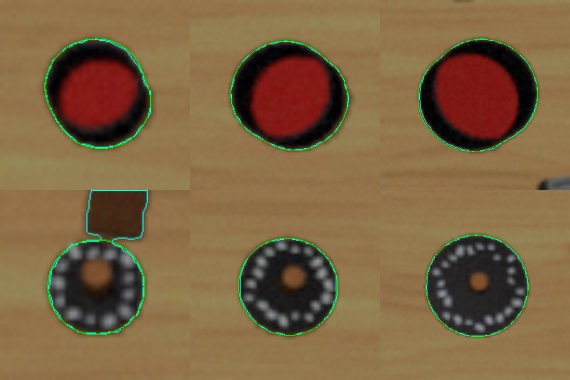

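View pics/m1s.png

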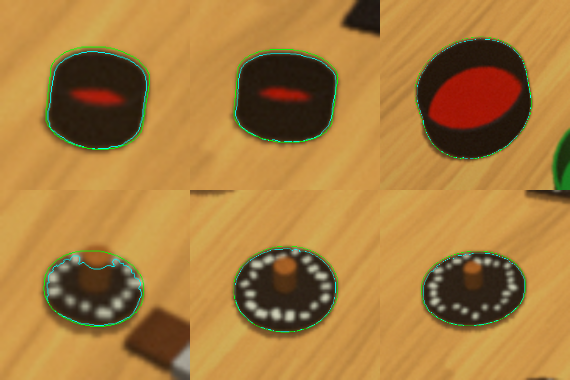

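The top-camera fits are tight: IoU 0.97–0.98, except the small lid, whose mask merges with the brush. The scene camera is shifted 2–6 mm in x. That is within the capture range, since the tapered plug gives 8 mm. Candidates and choices:
- **Boxes:** the red-inside round ones at (251,195), (178,234) and (468,228). The green ones at (463,169) and (450,350) are decoys.
- **Lids:** (321,188), (393,206) and (355,261). The square one at (273,269) is left alone.

The close crops confirm these choices. I'll take the small lid first, turning the jaws to lie along y so they stay clear of the brush.

```bash
python3 -m crank '[[[4.5,2.6,-3.9,0,0.03],[4.5,2.6,-3.9,0,0.03],[4.5,2.6,-3.9,0,0.03],[4.5,2.6,-3.9,0,0.03],[4.5,2.6,-3.9,0,0.03],[4.5,2.6,-3.9,-0.5,0.03],[4.5,2.6,-3.9,-0.5,0.03],[4.5,2.6,-3.9,-0.5,0.03],[4.5,2.6,-3.9,-0.5,0.03],[4.5,2.6,-3.9,-0.5,0.03],[4.5,2.6,-3.9,-0.5,0.03],[4.5,2.6,-3.9,-0.5,0.03],[4.5,2.6,-3.9,-0.5,0.03],[4.5,2.6,-3.9,-0.5,0.03]]]' 30
```

```text
clock: 1.75
tcp_pos: [0.645, 0.0278, 0.1872]
ee_rot: [-0.025, 3.14, 0.012]
force: [-0.4, 0.8, 0.1]
gripper_width: 0.0448
```

```bash
python3 -m crank '[[[4.5,1.4,-1.7,-3,0],[4.5,1.4,-1.7,-3,0],[4.5,0,0,-2,0],[4.5,0,0,0,0]]]'
python3 - <<'E'
from h import *
c=manip.camera("wrist"); cv2.imwrite("pics/w1.png",c["image"])
s=manip.read_state(); print(s["tcp_pos"],s["ee_rot"])
E=c["extrinsics"]
def fp(P):
    q=E[:3,:3]@P+E[:3,3]; th=np.arctan2(np.hypot(q[0],q[1]),q[2]); k=c["fx"]*th/np.hypot(q[0],q[1]); return np.array([c["cx"]+k*q[0],c["cy"]+k*q[1]])
print("knob top pred",fp(np.array([.6748,-.0075,.04])),fp(np.array([.6717,-.0081,.04])),"tcp axis at z.04",fp(np.array([*s["tcp_pos"][:2],.04])))
E
```

```text
clock: 2.15
tcp_pos: [0.6774, -0.0196, 0.1045]
ee_rot: [-0.005, 3.136, 0.004]
force: [0.1, 1.3, -0.5]
gripper_width: 0.0449
[ 0.67837998 -0.0201259   0.1062002 ] [-4.09593345e-03  3.13321658e+00  2.78984936e-03]
knob top pred [347.21107716 252.22494158] [346.29781137 247.19074607] tcp axis at z.04 [325.67343574 257.95316561]
```

View pics/w1.png

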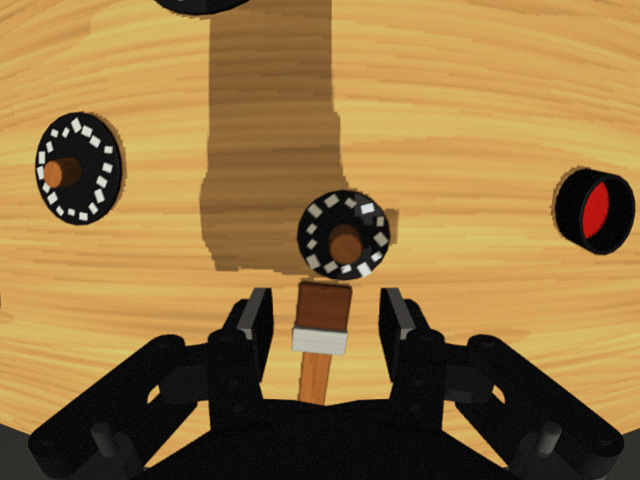

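The wrist view shows the small lid's knob near (345,243), a little to the −x side of both predictions (y 252 and 247). I'll measure it closely.

```bash
cat >> h.py <<'E'
def wproj(c,P):
    q=np.atleast_2d(P)@c["extrinsics"][:3,:3].T+c["extrinsics"][:3,3]; rr=np.hypot(q[:,0],q[:,1]); th=np.arctan2(rr,q[:,2]); k=c["fx"]*th/rr
    return np.c_[c["cx"]+k*q[:,0],c["cy"]+k*q[:,1]]
def wvis(c,rings,name,box,S):
    u0,u1,v0,v1=box
    v=cv2.resize(c["image"][v0:v1,u0:u1],None,fx=S,fy=S,interpolation=cv2.INTER_CUBIC)
    for (x,y,z,r),col in rings:
        p=((wproj(c,ring(x,y,z,r))-[u0,v0]+.5)*S-.5); cv2.polylines(v,[np.round(p).astype(np.int32)],True,col,1)
    cv2.imwrite(name,v)
E
python3 - <<'E'
from h import *
c=manip.camera("wrist")
G=(0,255,0);B=(255,80,0)
wvis(c,[((.6748,-.0075,.04,.01),G),((.6748,-.0075,.014,.031),G),((.6705,-.0085,.04,.01),B),((.6705,-.0085,.014,.031),B)],"pics/w2.png",(280,410,170,300),5)
E
```

```text
(no output)
```

View pics/w2.png

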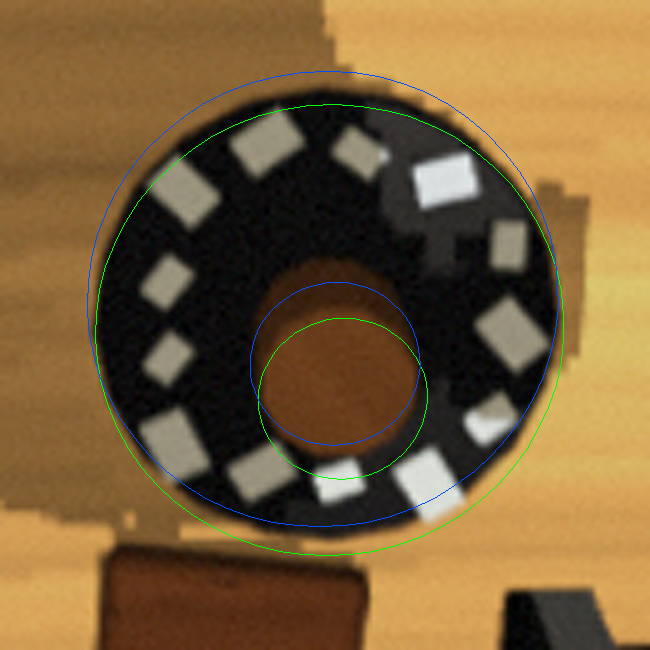

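```bash
python3 -m crank '[[[4.5,-0.6,1.2,-2,0],[4.5,0,0,-2,0],[4.5,0,0,0,0],[4.5,0,0,0,0]]]'
```

```text
clock: 2.65
tcp_pos: [0.6776, -0.0035, 0.0756]
ee_rot: [-0.012, 3.118, 0.007]
force: [-0.2, 0.7, 0.6]
gripper_width: 0.0448
```

```bash
python3 -c "
from workcell import manip
s=manip.read_state();print(s['tcp_pos'],s['ee_rot'])"
```

```text
[ 0.67758649 -0.0034625   0.07555693] [-0.01170365  3.11812723  0.00678363]
```

```bash
python3 -m crank '[[[4.5,-0.5,-0.5,0,0],[4.5,0,0,0,0],[4.5,0,0,0,0]]]'; python3 -m crank '[[[4.5,0,0,0,0],[4.5,0,0,0,0]]]'
```

```text
clock: 2.95
tcp_pos: [0.6744, -0.0084, 0.0802]
ee_rot: [-0.013, 3.112, 0.007]
force: [0.6, -0.4, -0.3]
gripper_width: 0.045
clock: 3.15
tcp_pos: [0.675, -0.0088, 0.0814]
ee_rot: [-0.012, 3.11, 0.007]
force: [0.3, 0.1, 0.3]
gripper_width: 0.045
```

```bash
python3 -m crank '[[[4.5,-0.3,0,-2.2,0],[4.5,-0.2,0,-2,0],[4.5,0,0,-1,0]]]'
```

```text
clock: 3.45
tcp_pos: [0.6724, -0.009, 0.0309]
ee_rot: [-0.011, 3.104, 0.008]
force: [-0.1, 1.2, 0.3]
gripper_width: 0.0453
```

```bash
python3 -m crank '[[[4.5,0,0,-0.9,0],[4.5,0,0,-0.2,0]]]'
```

```text
clock: 3.65
tcp_pos: [0.6718, -0.009, 0.018]
ee_rot: [-0.011, 3.106, 0.007]
force: [0.5, 1.1, -0.1]
gripper_width: 0.045
```

Now I'll close on the knob.

```bash
python3 -m crank '[[[1.5,0,0,0,0],[1.5,0,0,-0.1,0],[1.5,0,0,-0.1,0],[1.5,0,0,-0.1,0]]]' 40
python3 - <<'E'
from h import *
c=manip.camera("wrist"); cv2.imwrite("pics/w3.png",c["image"])
s=manip.read_state(); print(s["tcp_pos"],s["ee_rot"],s["force"],s["gripper_width"])
E
```

```text
clock: 4.05
tcp_pos: [0.6729, -0.009, 0.0177]
ee_rot: [-0.011, 3.104, 0.008]
force: [-3.8, -0.7, 5.2]
gripper_width: 0.0185
[ 0.67292412 -0.0089566   0.01773383] [-0.01140115  3.1043935   0.00789624] [-2.2144151   0.01643589  5.93737728] 0.0182746612578824
```

View pics/w3.png

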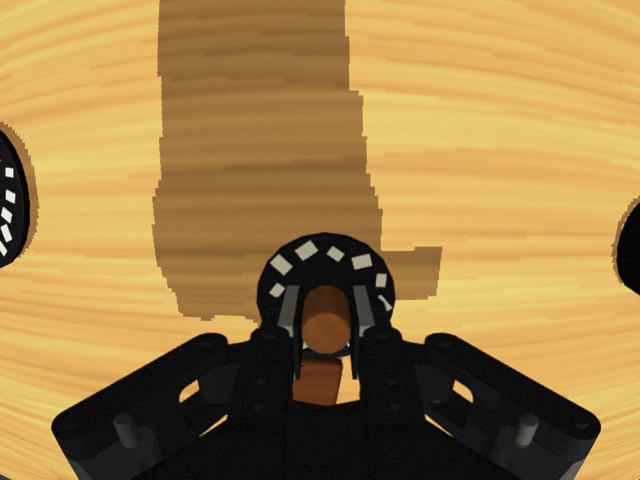

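```bash
python3 -m crank '[[[1.5,0,0,1,0],[1.5,0,0,2,0],[1.5,0,0,2.5,0],[1.5,0,0,2.5,0],[1.5,-0.3,2,1,0],[1.5,-0.5,3,0,0],[1.5,-0.5,3,0,0],[1.5,-0.4,2,0,0]]]'
python3 - <<'E'
from h import *
c=manip.camera("wrist"); cv2.imwrite("pics/w4.png",c["image"])
s=manip.read_state(); print(s["tcp_pos"],s["ee_rot"],s["force"],s["gripper_width"])
G=(0,255,0)
print(wproj(c,[[.6498,.1857,.035]]))
E
```

```text
clock: 4.9
tcp_pos: [0.6594, 0.0879, 0.118]
ee_rot: [0.003, 3.092, 0.005]
force: [0.5, 1.5, -0.0]
gripper_width: 0.0186
[0.65865061 0.09249367 0.11795968] [-0.00353689  3.09267781  0.0093397 ] [-0.30513754  3.4858618  -0.30659168] 0.01881548336525744
[[474.29795439 227.21602943]]
```

View pics/w4.png

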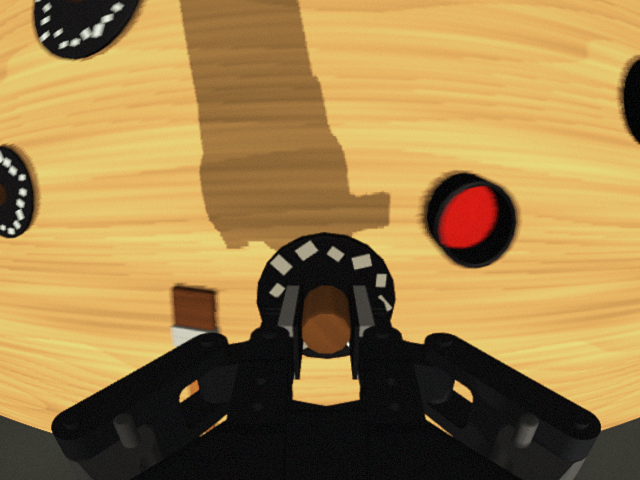

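```bash
sed -i 's/^def proj(c,P):/def proj(c,P):\n    if c.get("wrist"): return wproj(c,P)/' h.py
cat >> h.py <<'E'
def wcam():
    c=manip.camera("wrist"); c["wrist"]=1; return c
E
python3 - <<'E'
from h import *
c=wcam(); s=manip.read_state()
a=fit2(c,.6498,.1857,.031,0,.035); cv2.imwrite("pics/f1.png",a[2]); print(a[0],a[1],s["tcp_pos"],s["ee_rot"])
E
```

```text
[0.64991051 0.18785157] 0.9469133682493346 [0.65891023 0.09040962 0.11770983] [-0.00351652  3.09290633  0.00742168]
```

View pics/f1.png

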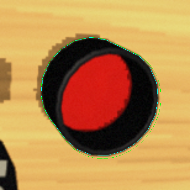

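```bash
python3 -m crank '[[[1.5,-0.3,3,-1,0],[1.5,-0.3,3,-1,0],[1.5,-0.2,2,-1,0],[1.5,-0.1,0.6,-0.5,0],[1.5,0,0,0,0]]]'
python3 - <<'E'
from h import *
c=wcam(); s=manip.read_state(); cv2.imwrite("pics/w5.png",c["image"]);print(s["tcp_pos"],s["ee_rot"])
E
```

```text
clock: 5.5
tcp_pos: [0.653, 0.1723, 0.0848]
ee_rot: [0.006, 3.086, 0.002]
force: [-1.1, -1.2, -0.2]
gripper_width: 0.0183
[0.65342046 0.17156044 0.08525181] [7.35645799e-03 3.08531286e+00 2.10328205e-03]
```

View pics/w5.png

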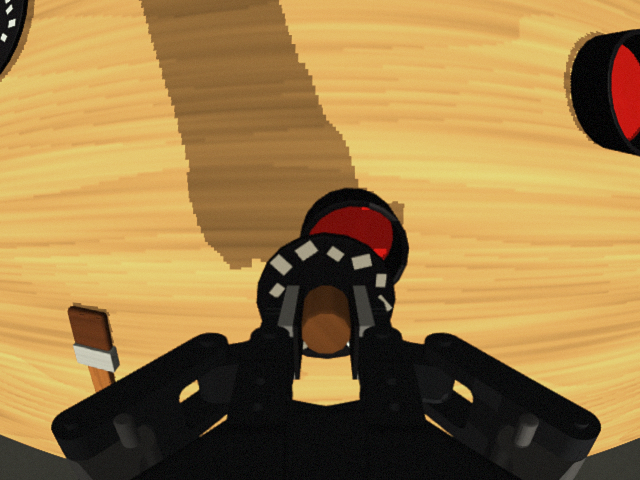

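```bash
python3 -m crank '[[[1.5,-0.4,1.5,-1,0],[1.5,-0.1,0.1,-0.5,0],[1.5,0,0,0,0]]]'
```

```text
clock: 5.85
tcp_pos: [0.6498, 0.1841, 0.0704]
ee_rot: [0.016, 3.083, -0.0]
force: [-0.8, -0.5, 0.8]
gripper_width: 0.0189
```

```bash
python3 -m crank '[[[1.5,0,0.3,-1,0],[1.5,0,0,-0.6,0],[1.5,0,0,-0.2,0]]]'
```

```text
clock: 6.15
tcp_pos: [0.6503, 0.1861, 0.0513]
ee_rot: [0.018, 3.082, -0.001]
force: [0.1, 0.5, -0.4]
gripper_width: 0.0187
```

```bash
python3 -m crank '[[[1.5,0,0,-0.4,0],[1.5,0,0,-0.3,0],[1.5,0,0,-0.2,0]]]'
```

```text
clock: 6.45
tcp_pos: [0.6509, 0.1856, 0.0446]
ee_rot: [0.019, 3.082, -0.001]
force: [-10.7, -2.4, 23.5]
gripper_width: 0.0188
```

Contact came at 0.0446, against the expected 0.0447, so the lid is home. Releasing it.

```bash
python3 -m crank '[[[3,0,0,0.05,0],[4.5,0,0,0.1,0],[4.5,0,0,1.5,0],[4.5,0,0,3,0],[4.5,0,0,3,0],[4.5,0,-3,2,0]]]'
python3 - <<'E'
from h import *
c=wcam(); s=manip.read_state(); cv2.imwrite("pics/w6.png",c["image"]);print(s["tcp_pos"],s["ee_rot"])
E
```

```text
clock: 7.05
tcp_pos: [0.6485, 0.1601, 0.1433]
ee_rot: [0.009, 3.087, 0.001]
force: [0.8, 0.6, 0.5]
gripper_width: 0.045
[0.65124984 0.14973216 0.14691409] [ 0.02370733  3.08211066 -0.00670765]
```

View pics/w6.png

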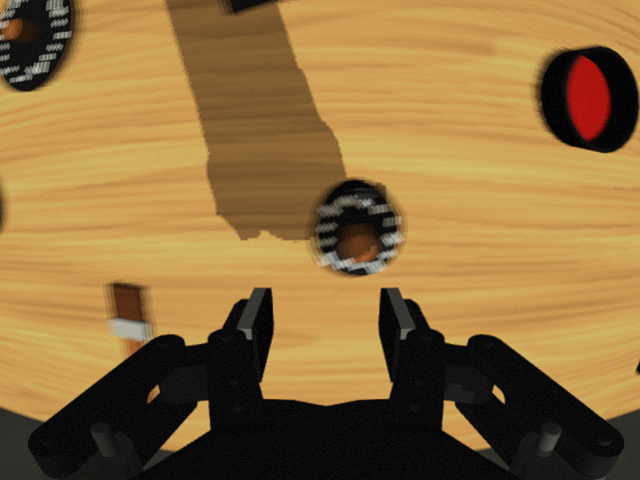

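The small lid sits on its box at about (357,230), and the brush has not moved. Before going to the large lid I'll check the joints, because the tool has crept 0.06 rad in tilt about the jaw axis.

```bash
python3 -c "
from workcell import manip
s=manip.read_state();print(s['tcp_pos'],s['ee_rot'],s['qpos'].round(2))"
```

```text
[0.65124984 0.14973216 0.14691409] [ 0.02370733  3.08211066 -0.00670765] [-0.39  0.56  0.14  1.68 -0.07  0.86  1.33]
```

```bash
python3 -m crank '[[[4.5,-1,-1.4,0,-0.15],[4.5,-1,-1.4,0,-0.15],[4.5,-1,-1.4,0,-0.15],[4.5,-1,-1.4,0,-0.15],[4.5,-1,-1.4,0,-0.15],[4.5,-1,-1.4,0,-0.15],[4.5,-1,-1.4,0,-0.15],[4.5,-1,-1.4,0,-0.15],[4.5,-1,-1.4,-0.4,-0.15],[4.5,-1,-1.4,-0.4,-0.15],[4.5,-1,-1.4,-0.4,-0.15],[4.5,-1,-1.4,-0.4,-0.15],[4.5,-1,-1.4,-0.4,-0.15],[4.5,-1,-1.4,-0.4,-0.15],[4.5,-1,-1.4,-0.4,-0.15],[4.5,-1,-1,-0.4,-0.15],[4.5,-1,-1,-0.4,-0.15]]]'
```

```text
clock: 8.8
tcp_pos: [0.4815, -0.092, 0.125]
ee_rot: [2.985, 0.877, -0.085]
force: [-0.1, -0.4, 0.2]
gripper_width: 0.0451
```

```bash
python3 -m crank '[[[4.5,-0.4,0,-1,-0.15],[4.5,-0.3,0,-1,-0.15],[4.5,-0.2,0,-0.5,-0.15],[4.5,0,0,0,-0.13]]]'
python3 - <<'E'
from h import *
c=wcam(); s=manip.read_state();print(s["tcp_pos"],s["ee_rot"])
a=fit2(c,.468,-.098,.055,.008,.014); cv2.imwrite("pics/f2.png",a[2]); print(a[0],a[1],wproj(c,[[.4677,-.098,.04]]))
cv2.imwrite("pics/w7.png",c["image"])
s=manip.read_state();print(s["tcp_pos"],s["ee_rot"])
E
```

```text
clock: 9.2
tcp_pos: [0.4719, -0.0938, 0.1013]
ee_rot: [3.129, -0.023, -0.09]
force: [0.8, 0.3, 1.5]
gripper_width: 0.0449
[ 0.4722128  -0.09408378  0.10142492] [ 3.12790542 -0.03079062 -0.08929852]
[ 0.46736644 -0.09780531] 0.6457940273952163 [[330.28725543 259.28533958]]
[ 0.4722128  -0.09408378  0.10142492] [ 3.12790542 -0.03079062 -0.08929852]
```

View pics/w7.png

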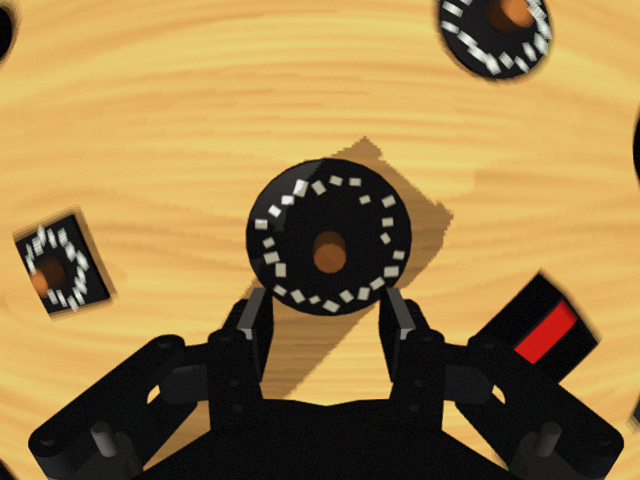

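View pics/f2.png

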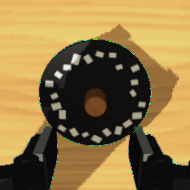

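```bash
python3 -m crank '[[[4.5,-0.4,-0.3,-2,0],[4.5,-0.1,-0.1,-2,0],[4.5,0,0,-1,0]]]'
```

```text
clock: 9.55
tcp_pos: [0.4699, -0.098, 0.0524]
ee_rot: [3.129, -0.02, -0.08]
force: [0.2, 0.2, 0.5]
gripper_width: 0.0452
```

```bash
python3 -m crank '[[[4.5,-0.3,0,-1.3,0],[4.5,-0.1,0,-1.2,0],[4.5,0,0,-0.6,0]]]'
```

```text
clock: 9.85
tcp_pos: [0.4665, -0.0978, 0.0199]
ee_rot: [3.129, -0.015, -0.077]
force: [0.2, 0.3, -0.2]
gripper_width: 0.0447
```

```bash
python3 -m crank '[[[1.5,0,0,-0.2,0],[1.5,0.05,0,-0.1,0],[1.5,0,0,-0.1,0],[1.5,0,0,-0.1,0]]]' 60
python3 - <<'E'
from h import *
c=wcam(); s=manip.read_state();print(s["tcp_pos"],s["ee_rot"],s["gripper_width"]); cv2.imwrite("pics/w8.png",c["image"])
E
```

```text
clock: 10.25
tcp_pos: [0.4666, -0.0978, 0.0167]
ee_rot: [3.133, -0.015, -0.079]
force: [-3.3, 0.6, 11.0]
gripper_width: 0.018
[ 0.46667632 -0.09779784  0.01668219] [ 3.13345968 -0.01514326 -0.07909936] 0.018140378638925835
```

View pics/w8.png

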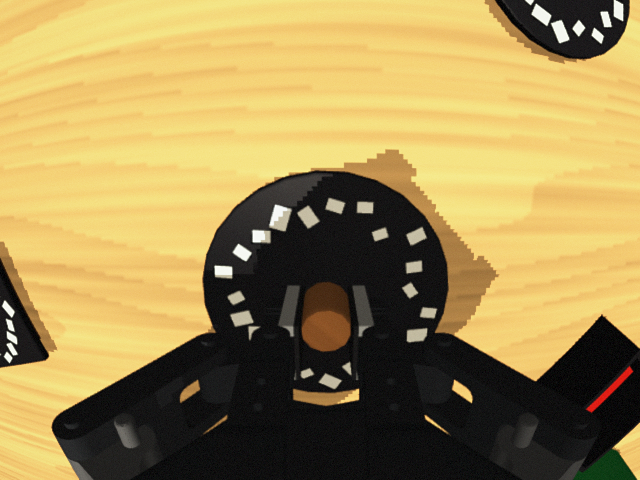

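```bash
python3 -m crank '[[[1.5,0,0,1,0],[1.5,0,0,2.5,0],[1.5,0,0,3,0],[1.5,0,0,3,0],[1.5,0.5,-2,2,0],[1.5,1,-3.6,0,0],[1.5,1.1,-3.8,0,0],[1.5,1.1,-3.8,0,0],[1.5,1.1,-3.6,0,0],[1.5,0.5,-2,0,0]]]'
python3 - <<'E'
from h import *
c=wcam(); s=manip.read_state();print(s["tcp_pos"],s["ee_rot"],s["gripper_width"]); cv2.imwrite("pics/w9.png",c["image"])
a=fit2(c,.5546,-.4045,.055,0,.05); cv2.imwrite("pics/f3.png",a[2]); print(a[0],a[1])
E
```

```text
clock: 11.3
tcp_pos: [0.5227, -0.2879, 0.1433]
ee_rot: [3.135, 0.001, -0.07]
force: [0.3, -0.2, -0.2]
gripper_width: 0.0178
[ 0.52269311 -0.29108207  0.1438184 ] [ 3.13137087e+00 -2.57465235e-03 -6.78859268e-02] 0.01771046991257615
[ 0.55518571 -0.40347679] 0.625492047132594
```

View pics/w9.png

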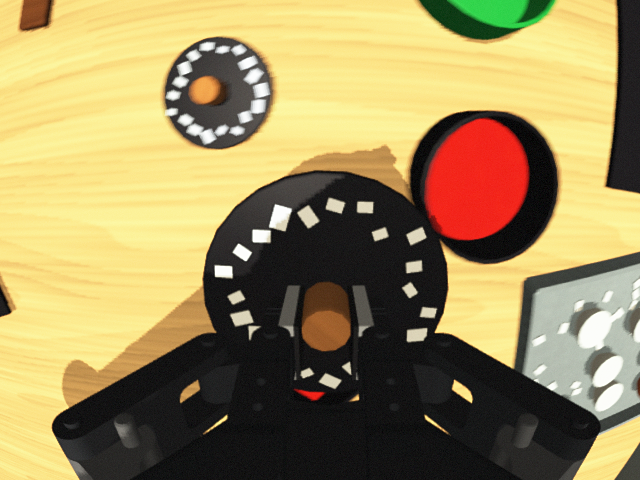

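View pics/f3.png

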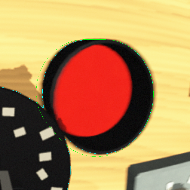

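```bash
python3 -m crank '[[[1.5,1,-3.5,-1,0],[1.5,1,-3.5,-1.3,0],[1.5,0.7,-2.5,-1.3,0],[1.5,0.2,-1,-0.8,0],[1.5,0,0,0,0]]]'
```

```text
clock: 11.85
tcp_pos: [0.553, -0.3994, 0.1009]
ee_rot: [3.13, -0.001, -0.067]
force: [-0.3, -0.0, -1.2]
gripper_width: 0.0179
```

```bash
python3 -m crank '[[[1.5,0.1,-0.4,-1,0],[1.5,0,-0.1,-0.8,0],[1.5,0,0,0,0]]]'
python3 - <<'E'
from h import *
c=wcam(); s=manip.read_state();print(s["tcp_pos"],s["ee_rot"],s["gripper_width"]); cv2.imwrite("pics/w10.png",c["image"])
E
```

```text
clock: 12.15
tcp_pos: [0.5547, -0.4012, 0.0826]
ee_rot: [3.132, 0.003, -0.066]
force: [0.6, 0.4, -1.3]
gripper_width: 0.0179
[ 0.55497982 -0.4012077   0.0830233 ] [ 3.13190402  0.00337932 -0.06531462] 0.017805870885160623
```

View pics/w10.png

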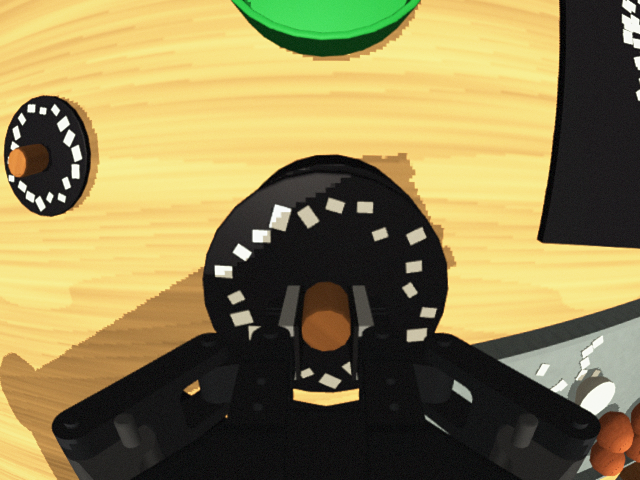

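```bash
python3 -m crank '[[[1.5,-0.15,-0.3,-0.7,0],[1.5,-0.05,0,-0.7,0],[1.5,0,0,-0.2,0]]]'
```

```text
clock: 12.5
tcp_pos: [0.554, -0.4029, 0.067]
ee_rot: [3.132, 0.007, -0.063]
force: [-0.4, -0.3, -1.7]
gripper_width: 0.0179
```

```bash
python3 -m crank '[[[1.5,-0.03,-0.1,-0.4,0],[1.5,0,0,-0.3,0],[1.5,0,0,-0.2,0]]]'
```

```text
clock: 12.8
tcp_pos: [0.5539, -0.404, 0.0587]
ee_rot: [3.133, 0.007, -0.062]
force: [-3.8, 7.2, 20.0]
gripper_width: 0.018
```

Contact came at 0.0587, exactly as expected. Releasing it.

```bash
python3 -m crank '[[[3,0,0,0.05,0],[4.5,0,0,0.1,0],[4.5,0,0,1.5,0],[4.5,0,0,3,0],[4.5,0,1,3,0],[4.5,0.3,2,2,0],[4.5,0.3,0,0,0]]]'
python3 - <<'E'
from h import *
c=wcam(); s=manip.read_state();print(s["tcp_pos"],s["ee_rot"],s["gripper_width"]); cv2.imwrite("pics/w11.png",c["image"])
E
```

```text
clock: 13.5
tcp_pos: [0.5592, -0.3756, 0.1627]
ee_rot: [3.13, 0.002, -0.059]
force: [1.4, -0.1, 0.1]
gripper_width: 0.0449
[ 0.55883045 -0.37678493  0.16177542] [ 3.12936164e+00  8.58409020e-04 -6.04333692e-02] 0.04518087083761776
```

View pics/w11.png

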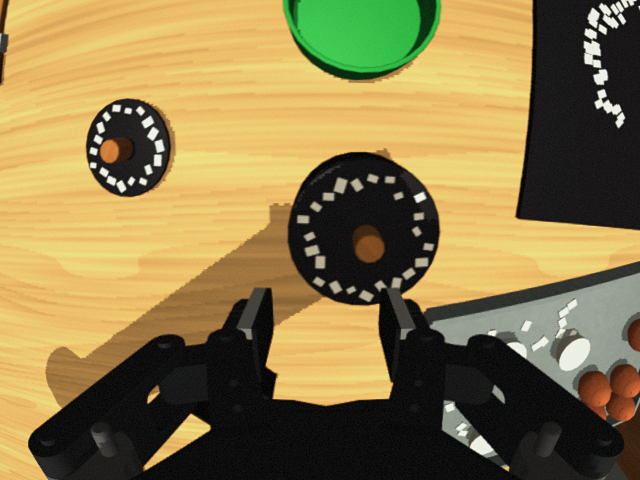

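The large lid is home at (362,228). Now the medium lid.

```bash
python3 -m crank '[[[4.5,1.3,3.6,0,0],[4.5,1.3,3.6,-1,0],[4.5,1.3,3.6,-1.5,0],[4.5,1,2.6,-1.5,0],[4.5,0.4,1,-1,0],[4.5,0,0,0,0]]]'
python3 - <<'E'
from h import *
c=wcam(); s=manip.read_state();print(s["tcp_pos"],s["ee_rot"],s["gripper_width"]); cv2.imwrite("pics/w12.png",c["image"])
a=fit2(c,.6204,-.2066,.043,.008,.014); print(a[0],a[1],wproj(c,[[.6204,-.2066,.04]]))
E
```

```text
clock: 14.15
tcp_pos: [0.6094, -0.2346, 0.1091]
ee_rot: [3.124, -0.012, -0.064]
force: [-0.3, -0.5, -0.1]
gripper_width: 0.0452
[ 0.60919018 -0.23604335  0.10985295] [ 3.12321194 -0.01426863 -0.06290644] 0.04483642707976154
[ 0.62053401 -0.20671398] 0.9674541582001126 [[274.68434938 232.74370768]]
```

View pics/w12.png

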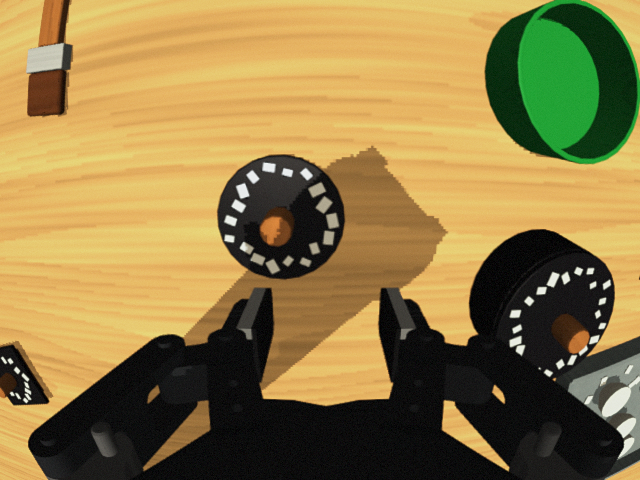

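```bash
python3 -m crank '[[[4.5,0.6,1.6,-1.2,0],[4.5,0.4,1,-1.2,0],[4.5,0,0,0,0]]]'
```

```text
clock: 14.5
tcp_pos: [0.6187, -0.2139, 0.0855]
ee_rot: [3.12, -0.025, -0.06]
force: [0.6, -0.4, 0.2]
gripper_width: 0.0449
```

```bash
python3 -m crank '[[[4.5,0.1,0.8,-2,0],[4.5,0,0.1,-1.8,0],[4.5,0,0,-0.6,0]]]'
```

```text
clock: 14.8
tcp_pos: [0.62, -0.2072, 0.0411]
ee_rot: [3.118, -0.028, -0.057]
force: [-0.1, -0.4, 0.3]
gripper_width: 0.0451
```

```bash
python3 -m crank '[[[4.5,0,0,-1.3,0],[4.5,0,0.05,-0.8,0],[4.5,0,0,-0.2,0]]]'
```

```text
clock: 15.1
tcp_pos: [0.6193, -0.2088, 0.0162]
ee_rot: [3.117, -0.032, -0.057]
force: [0.4, 0.1, 0.7]
gripper_width: 0.045
```

```bash
python3 -m crank '[[[1.5,0,0.15,0.05,0],[1.5,0,0,0,0],[1.5,0,0,-0.1,0],[1.5,0,0,-0.1,0]]]' 60
python3 - <<'E'
from h import *
c=wcam(); s=manip.read_state();print(s["tcp_pos"],s["ee_rot"],s["gripper_width"]); cv2.imwrite("pics/w13.png",c["image"])
E
```

```text
clock: 15.5
tcp_pos: [0.6196, -0.2079, 0.0171]
ee_rot: [3.118, -0.032, -0.056]
force: [-1.3, 1.0, 5.0]
gripper_width: 0.0181
[ 0.61961119 -0.2078961   0.01704152] [ 3.11780373 -0.03258402 -0.05592981] 0.017900815098691656
```

View pics/w13.png

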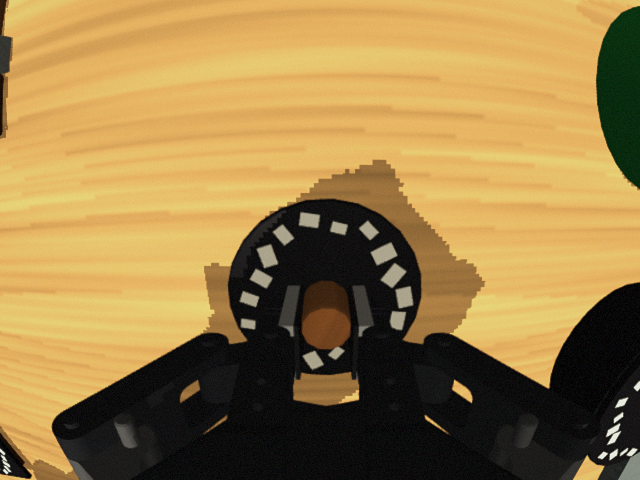

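```bash
python3 -m crank '[[[1.5,0,0,1,0],[1.5,0,0,2.5,0],[1.5,0,0,3,0],[1.5,0,1,3,0],[1.5,-0.3,2.5,2,0],[1.5,-0.5,4,0,0],[1.5,-0.6,4,0,0],[1.5,-0.6,4,0,0],[1.5,-0.6,4,0,0],[1.5,-0.6,4,0,0],[1.5,-0.6,4,0,0],[1.5,-0.6,4,0,0],[1.5,-0.6,4,0,0],[1.5,-0.6,4,0,0],[1.5,-0.6,3,0,0],[1.5,-0.4,2,0,0],[1.5,-0.2,1,0,0]]]'
python3 - <<'E'
from h import *
c=wcam(); s=manip.read_state();print(s["tcp_pos"],s["ee_rot"],s["gripper_width"]); cv2.imwrite("pics/w14.png",c["image"])
a=fit2(c,.5405,.3792,.043,0,.042); cv2.imwrite("pics/f4.png",a[2]); print(a[0],a[1])
E
```

```text
clock: 17.25
tcp_pos: [0.55, 0.2605, 0.15]
ee_rot: [3.118, -0.045, -0.02]
force: [1.0, 1.1, -0.5]
gripper_width: 0.0183
[0.54972571 0.26195672 0.14982187] [ 3.11923013 -0.04227947 -0.02067047] 0.01798398902559731
[0.53894088 0.38214255] 0.9455769031305483
```

View pics/w14.png

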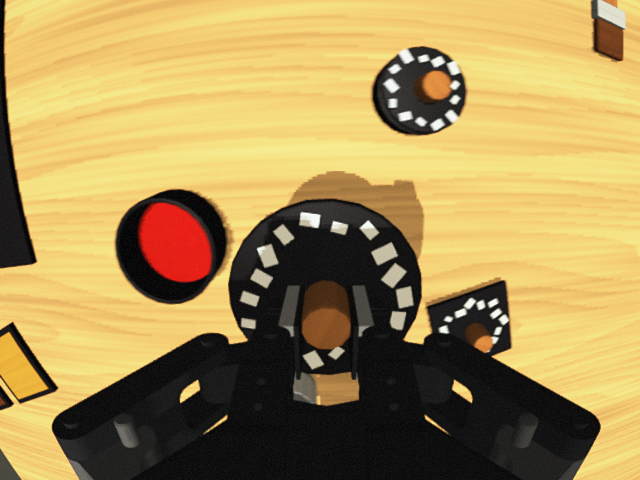

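View pics/f4.png

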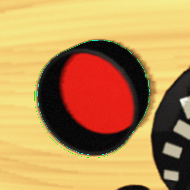

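```bash
python3 -m crank '[[[1.5,-0.2,2,0,0],[1.5,-0.2,2.5,0,0],[1.5,-0.1,0.5,0,0],[1.5,0,0,0,0]]]'
python3 - <<'E'
from h import *
c=wcam(); s=manip.read_state();print(s["tcp_pos"],s["ee_rot"],s["gripper_width"])
M=[((.540,.3803,.042,.043),(0,255,0)),((.540,.3803,0,.043),(0,255,0))]
p=wproj(c,[[.540,.3803,.042]])[0]; print(p)
u,v=int(p[0]),int(p[1]); wvis(c,M,"pics/w15.png",(max(u-75,0),u+75,v-75,v+75),4)
E
```

```text
clock: 17.7
tcp_pos: [0.5468, 0.3076, 0.1517]
ee_rot: [3.117, -0.052, -0.016]
force: [0.1, -0.7, -0.8]
gripper_width: 0.018
[0.5468363  0.30721674 0.15170615] [ 3.11762091 -0.05356523 -0.01572833] 0.017625824233138698
[221.18786444 247.43563668]
```

View pics/w15.png

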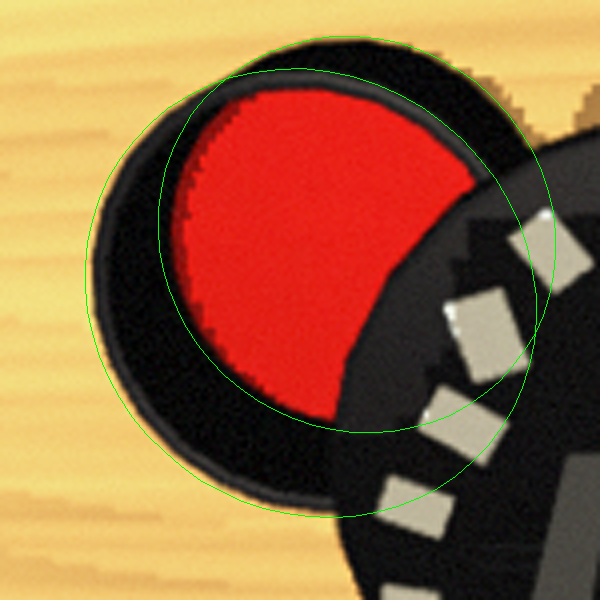

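```bash
python3 -m crank '[[[1.5,-0.3,2.5,-1,0],[1.5,-0.3,2.5,-1.5,0],[1.5,-0.2,1.5,-1.5,0],[1.5,-0.1,0.3,-1.5,0],[1.5,0,0,-0.5,0],[1.5,0,0,0,0]]]'
```

```text
clock: 18.35
tcp_pos: [0.5394, 0.3695, 0.0875]
ee_rot: [3.113, -0.069, -0.015]
force: [0.6, -0.2, 0.2]
gripper_width: 0.018
```

```bash
python3 -m crank '[[[1.5,-0.1,1,-0.8,0],[1.5,0,0,-0.6,0],[1.5,0,0,0,0]]]'
```

```text
clock: 18.65
tcp_pos: [0.5395, 0.3782, 0.073]
ee_rot: [3.113, -0.074, -0.013]
force: [-0.1, -0.7, 0.0]
gripper_width: 0.0182
```

```bash
python3 -m crank '[[[1.5,-0.05,0.15,-0.8,0],[1.5,0,0,-0.4,0],[1.5,0,0,-0.2,0]]]'
python3 - <<'E'
from h import *
c=wcam(); cv2.imwrite("pics/w16.png",c["image"])
E
```

```text
clock: 18.95
tcp_pos: [0.5397, 0.3796, 0.0588]
ee_rot: [3.114, -0.075, -0.011]
force: [-0.4, 0.7, 0.0]
gripper_width: 0.0176
```

View pics/w16.png

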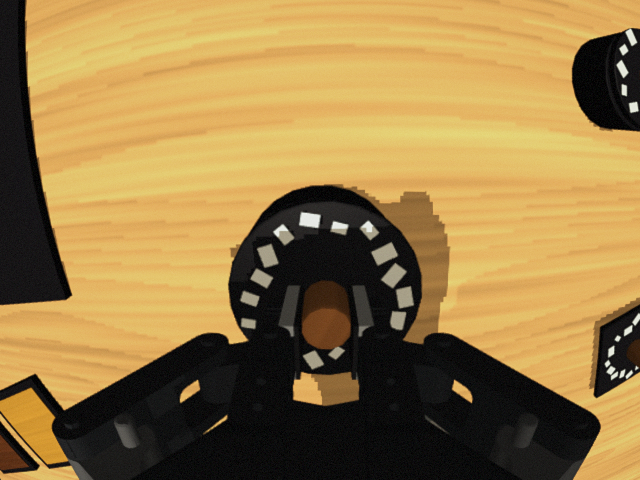

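The lid looks centred over the box at (325,285), with its plug at rim height. Lowering it the rest of the way.

```bash
python3 -m crank '[[[1.5,-0.03,0,-0.4,0],[1.5,0,0,-0.3,0],[1.5,0,0,-0.2,0]]]'
```

```text
clock: 19.3
tcp_pos: [0.5399, 0.3794, 0.0508]
ee_rot: [3.114, -0.075, -0.011]
force: [-5.0, -3.4, 20.0]
gripper_width: 0.0181
```

```bash
python3 -m crank '[[[3,0,0,0.05,0],[4.5,0,0,0.1,0],[4.5,0,0,1.5,0],[4.5,0,0,3,0],[4.5,0,0,3,0],[4.5,0,0,3,0],[4.5,-1.5,2.5,2,0],[4.5,-3,3,0,0],[4.5,-3,3,0,0],[4.5,-3,3,0,0],[4.5,-1,1,0,0],[4.5,0,0,0,0]]]'
python3 - <<'E'
from h import *
for n in("top","scene"):
    c=manip.camera(n); cv2.imwrite(f"pics/{n}9.png",c["image"])
E
```

```text
clock: 20.5
tcp_pos: [0.4235, 0.5057, 0.1933]
ee_rot: [3.12, -0.086, -0.0]
force: [-0.0, -0.5, -0.2]
gripper_width: 0.045
```

View pics/top9.png

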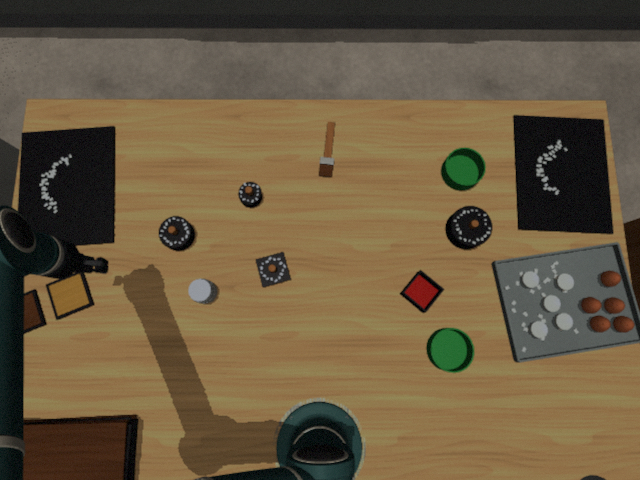

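View pics/scene9.png

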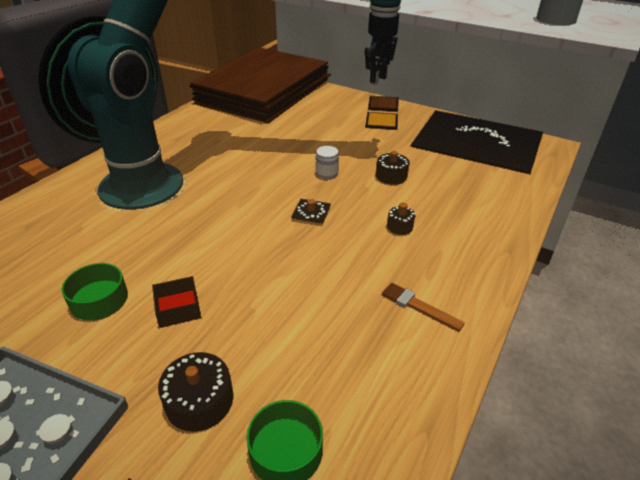

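All three boxes look closed: large (469,227), medium (176,233) and small (250,194) in the top view. I'll check the fits numerically and in close crops.

Run:
```python
from h import *
top=manip.camera("top"); sc=manip.camera("scene")
start=cv2.imread("pics/top0.png")
B={"small":(.6518,.187,.031,.035),"medium":(.5426,.3803,.043,.042),"large":(.5568,-.4035,.055,.05)}
vis=[]
for n,(x,y,r,h) in B.items():
    a=fit2(top,x,y,r,0,h+.006)
    # knob top centroid by colour
    for c,nm in((top,"top"),(sc,"scene")):
        p=proj(c,[[x,y,h+.032]])[0]; u,v=p.astype(int); cr=c["image"][v-12:v+13,u-12:u+13].astype(float)
        m=(cr[...,2]>1.6*cr[...,1])&(cr[...,2]>75)
        ys,xs=np.nonzero(m); q=unproj(c,u-12+xs.mean(),v-12+ys.mean(),h+.029)
        print(n,nm,"knob~",q.round(4),m.sum())
        P=proj(c,[[x,y,h/2]])[0].astype(int); w=34
        vis.append(cv2.resize(c["image"][max(P[1]-w,0):P[1]+w,P[0]-w:P[0]+w],(260,260),interpolation=cv2.INTER_CUBIC))
    print(n,"closed fit",a[0].round(4),round(a[1],3),"shift mm",((a[0]-[x,y])*1000).round(1))
cv2.imwrite("pics/fin.png",np.vstack([np.hstack(vis[0::2]),np.hstack(vis[1::2])]))
g0=cv2.cvtColor(start,cv2.COLOR_BGR2GRAY).astype(np.float32);g1=cv2.cvtColor(top["image"],cv2.COLOR_BGR2GRAY).astype(np.float32)
for n,(u,v,w) in {"sqlid":(273,269,26),"sqbox":(422,291,28),"tin":(203,291,20),"brush":(327,145,28)}.items():
    s=np.s_[v-w:v+w,u-w:u+w]; d,_=cv2.phaseCorrelate(g0[s],g1[s]); print(n,"px shift",np.round(d,2))
```

```text
small top knob~ [0.6576 0.1813 0.064 ] 1
small scene knob~ [0.6528 0.177  0.064 ] 54
small closed fit [0.6525 0.1862] 0.974 shift mm [ 0.7 -0.8]
medium top knob~ [0.542  0.3758 0.071 ] 2
medium scene knob~ [0.5395 0.3779 0.071 ] 27
medium closed fit [0.5429 0.3795] 0.985 shift mm [ 0.3 -0.8]
large top knob~ [nan nan nan] 0
large scene knob~ [ 0.5541 -0.4051  0.079 ] 120
large closed fit [ 0.5565 -0.4036] 0.976 shift mm [-0.3 -0.1]
sqlid px shift [-0.01 -0.  ]
sqbox px shift [-0.02 -0.03]
tin px shift [0.06 0.15]
brush px shift [ 0.   -0.06]<stdin>:12: RuntimeWarning: Mean of empty slice.
  ret = ret.dtype.type(ret / rcount)
```

View pics/fin.png

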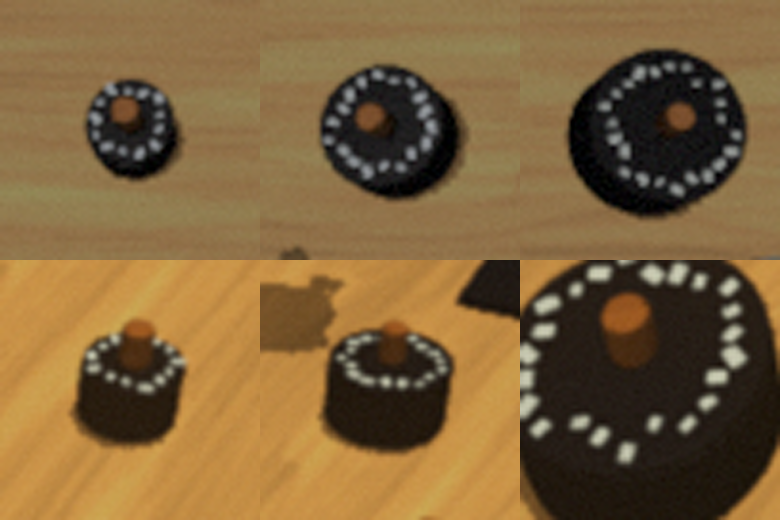

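The lids sit level and flush with no visible gap, the closed-box fits are within about 1 mm of the starting positions, and the bystanders have not moved. Handing in.

```bash
python3 -c "
from workcell import manip
s=manip.read_state();print(s['clock'],s['force']);print(manip.sign_off())"
```

```text
20.7 [ 0.15628041 -0.44976891 -0.01582054]
the job is handed in; nothing more can be done
None
```

All three round lids are on their own boxes, and the job was handed in at 20.7 s of the 86 s allowed. I gripped each lid by its knob (small, then large, then medium), lowered it until it touched the rim, and released it there. The arm was then pulled clear.

**Seating:** contact came within 0.2 mm of the expected tool height on each box, at 20–24 N: small 0.0446 against 0.0447 m, large 0.0587 against 0.0587 m, medium 0.0508 against 0.0510 m. In the last close crops the lids look level and flush.

**Boxes and bystanders:** in the top camera, the fits of the closed boxes lie within about 1.1 mm of where the open boxes stood. The square box, square lid, tin and brush moved less than 0.2 px, which is under 1 mm.

**Checks that failed or disagreed:**
- **Final knob check:** finding the knobs by colour failed in the top camera, with almost no pixels passing. In the scene camera the small box's reading was about 10 mm off in y, probably because it picked up other brown pixels. The medium and large readings agreed to about 3 mm. I relied on the fits and crops instead.
- **Camera offset:** the scene and top cameras differed by 2–6 mm in x. I checked each lid and box with the wrist camera before placing.
- **Tool tilt:** the tool drifted up to about 0.06 rad in tilt as the rows added up. I countered it by turning the gripper half a turn midway.

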